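# Index the filter carousel to the lens tube

### The arm

A 6-joint arm with a two-finger parallel gripper is mounted at the origin on the work surface. World frame = base frame: x ahead of the robot, y to its left, z up, the work surface at z = 0. Lengths are in mm, angles in rad, forces in N, time in s.
With the tool pointing down it reaches from about 350 to 975 mm from the base axis. Payload 7.1 kg.
Tool frame: the origin (TCP) lies between the finger pads; the fingertips stand 8 mm ahead of it and the grasp point (between the pads) lies 11 mm behind it (ctrl.tips_ahead is the distance from the TCP to the fingertips, in mm); y points along the fingers, z is the direction in which the jaws open and shut, and the axes are right-handed (so a half turn about y gives the same grasp; the last joint's range is limited). The gripper opens to 88 mm and grips with 3 to 60 N. Pads are 20 mm wide; open, the fingers measure 115 mm over their backs; the gripper's body (75 mm by 178 mm) begins 61 mm behind the grasp point.
Start: joints at [1.134, 0.423, 1.63, -0, 1.089, -0.019], TCP at [253.562, 571.237, 230.675] pointing down, gripper open.
Joint ranges: [-3, 3], [-0.9, 2.11], [0.09, 2.58], [-1.31, 4.45], [0.11, 2.69], [-2.54, 2.54]. Speed limits (rad/s): [2.39, 2.39, 3.01, 3.14, 3.14, 3.14].

### API

Orientations are given as a rotation vector (axis times angle).
In Python, from workcell import ctrl gives the robot as it stands.
- The arm moves only by the shell command python3 -m creep 'ROWS'. ROWS is JSON, a list of rows, each an object of numbers: "tx", "ty", "tz": the shift along the world's x, y, z in mm; "rx", "ry", "rz": the turn, a rotation vector about the world's x, y, z in rad; "fingers": the closure in counts, from 0 (fully open) to 255 (shut). A call has 1 to 10 rows; each row is the pose to reach, as a shift and turn from the pose commanded when the call began; what a row does not reach only later rows make up. A row lasts 1/8 s, in which the tool goes at most 62.5 mm and 10.7 degrees, less where a joint would pass 70% of its speed; a pose out of reach is approached as far as the arm can. A call with a gripper value outside its range is refused whole. The fingers move at their own pace and stop on an object; the grip force is fixed at half the most. Time passes only in rows, so rows that repeat a pose let the fingers close. It gives the time, the measured TCP pose, the force and the opening at its end, in the units of the state.
- ctrl.get_obs(): the state, without advancing time (a new reading comes with each control period).
- ctrl.get_image(name): name is "side" or "top" or "wrist"; returns a dict with "pixels" (400x640x3 uint8, blue, green, red), "intrinsics" (3x3 intrinsics, pixels), "k1" (the pictures are not rectified: a ray, as slopes to the right and down, at radius r is drawn at 1 + k1 r^2 times it, then the intrinsics apply), "rvec" (rotation vector, rad) and "tvec" (3), from world to camera coordinates, as OpenCV has them. Camera axes: x right, y down, z forward; pixel columns grow to the right and rows downward; lengths in mm; the calibration is good to about 2 mm. A picture is of the moment at which its call begins. There is no depth.
- ctrl.close_job(): hands the job in, once; it reports no verdict.
The state is a dict: "t": time; "qpos": joint angles; "qvel": joint speeds; "joint_torque": joint torques, N m; "ee_pos": TCP position; "orientation": TCP orientation; "ft_force": force on the tool from outside, world axes, zero at the start; "moment": the same for the moment, N m; "width": finger opening in mm.
Only numpy, scipy, OpenCV 4.12 (cv2) and the standard library are available. Lean on these libraries where they do the work, as an engineer would, in place of code of your own. Each camera call takes 0.05 s, during which the arm holds its last target.

### The job

Turn the filter carousel by its centre knob, the shorter way round, until its square filter frame comes round to the lens tube. Then feel for the slot there and press the carousel gently down until it is fully home, its disc flush with the drum's rim, and let go. The lens tube was set by eye, so the slot lies a little to one side of it or the other: do not force the key where it meets metal, never turn the long way round, and leave the other things on the bench alone.

Things in the scene. Friction and masses are not known exactly. Their poses are not given: they have to be found in the camera images.
- drum: Fixed aluminium drum, 160 mm across, rim 50 mm high, which carries the filter carousel: a black disc 142 mm across, 8 mm thick, its top 60 mm above the bench at the start and 50 mm (flush with the rim) when home. Six filter frames stand on it, 60 degrees apart, up to 26 mm high: five round (24 mm across), one square-cornered and larger. Origin: centre of the drum's underside, on the turning axis; z up.
- selector (a joint): Turn of the carousel about the vertical axis, rad, growing counter-clockwise seen from above. It turns endlessly, without stops, against 0.04 N m of friction and stays where it is left. At 0 the square frame lies along the drum's +x axis.
- plunge (a joint): How far the whole carousel is pressed straight down, m: 0 at the start, 0.010 fully home (hard stop). About 3 N moves it down, 7 N lifts it; it stays where it is left. Off a slot the key stops it at about 0.002; in a slot it goes to 0.010; at a slot's edge it may stop in between.
- knob_top (a point): Top centre of the centre knob, on the turning axis, 100 mm above the bench at the start. The knob is an upright grey bar 46 mm long, 14 mm thick, standing 34 mm out of a round boss 50 mm across; the boss stands 6 mm out of the disc. Its length points at the square frame (white line, 20 by 6 mm, on that end). Grip it across its 14 mm.
- square_frame (a point): centre of the square filter frame (34 mm wide, 26 mm high, 10 mm thick, the largest of the six; steel with a glass pane), 58 mm from the axis; it goes round with the carousel. At the start it is on the robot's side.
- lens_tube: fixed stand beside the drum: black horizontal tube 50 mm long, 31 mm across with an aluminium ring at each end, its axis 63 mm above the bench and aimed at the carousel's axis, on a round foot. Origin: centre of the foot's underside, 125 mm from the carousel's axis. It stands to one side of the drum, the block to the other.
- block: fixed stand on the opposite side: 32 mm steel cube with a black cap, 80 mm high in all, on the same foot. Origin: centre of the foot's underside. Not the target.
- jar: loose small jar, 48 mm across, 70 mm high, bystander. Origin: centre of its underside.
- driver: loose screwdriver lying on the bench, bystander. Origin under its middle.
- adapter: loose aluminium ring, 52 mm across, 14 mm high, bystander. Origin: centre of its underside.
- tray: loose white tray, 120 x 160 x 30 mm, bystander. Origin: centre of its underside.
- key_tip (a point): Foot of the key, hidden under the disc straight below the square frame: round-ended pin 6 mm thick, 50 mm from the axis. It slides on a steel plate with two opposite 9 mm wide slots, one near the lens tube's bearing from the axis, one near the block's; each slot lies 0.10 to 0.28 rad to one side or the other of its stand. More than 25 N on the key damages it.
Not all that is in view belongs to the job. Of the things that look like the drum, the smallest one is meant.

How it is judged (in metres and radians):
On the way, in this order (a step that is already met when the one before it is completed fails the run):
1. the square frame has been turned round to the lens tube (horizontal distance between square_frame and lens_tube below 0.082 m), for 0.1 s.
2. the carousel is pressed home there (value of joint plunge above 0.0085 m and horizontal distance between square_frame and lens_tube below 0.08 m), for 0.2 s.
At the end, for the whole second after the job is handed in: the carousel is home (pressed down at least 8.5 of 10 mm), at rest, with its square frame on the lens tube's side, within 80 mm of the tube's foot centre in plan (all of step 2 and velocity of joint selector between -0.05 and 0.05 rad/s); the robot touches nothing.
It fails at once if the carousel has been turned the long way (about 165 degrees or more from its start) (distance of square_frame from where it was at the start of the episode above 0.115 m).
It fails at once if the key is loaded with more than 25 N (contact force between selector_c0 and anything else above 25 N).
It fails at once if a bystander was moved more than 20 mm (distance of any of jar, driver, adapter, tray from where it was at the start of the episode above 0.02 m).
It also fails if it takes over 64 s, if anything falls off the work surface, if the arm or the gripper's body presses on something with over 40 N, if the wrist force passes 120 N, or if a joint passes its speed limit or range.

## Working session

There is one attempt and no reset: what is moved stays moved. The work goes in short steps, Python scripts to look and compute and a shell command to move; the robot and the scene stay as the last step left them, time stands still between calls to the robot, and variables do not carry over. Pictures are saved under pics/ and viewed, and the job is handed in when it is done.

```bash
ls; mkdir -p pics; python3 - <<'E'
from workcell import ctrl
import cv2
o=ctrl.get_obs(); print(o)
for n in("top","side","wrist"):
    d=ctrl.get_image(n); cv2.imwrite(f"pics/{n}0.png",d["pixels"]); print(n,d["intrinsics"],d["k1"],d["rvec"],d["tvec"])
print(ctrl.tips_ahead)
E
```

```text
pics
{'t': 0.0, 'qpos': array([ 1.13399343e+00,  4.23849553e-01,  1.63064131e+00,  9.10912104e-06,
        1.08862551e+00, -1.90157900e-02]), 'qvel': array([-3.60788349e-04,  7.98821630e-05, -1.17737947e-03, -5.92774392e-04,
        4.76120373e-04,  1.64484812e-03]), 'joint_torque': array([-3.65057705e-03, -5.44629371e+01, -2.73663533e+01,  6.41296967e-02,
        2.30082963e-02, -8.49403023e-05]), 'ee_pos': array([253.3472533 , 570.77326468, 229.9153872 ]), 'orientation': array([-1.54732888,  0.32804541, -0.32748886]), 'ft_force': array([0.24749537, 0.95870004, 0.18159664]), 'moment': array([ 0.00048539, -0.03228968, -0.01935556]), 'width': 87.65641615125703}
top [[366.51830831   0.         315.44290279]
 [  0.         366.51830831 192.75106465]
 [  0.           0.           1.        ]] -0.08051201728737706 [ 2.16876399 -2.21556364  0.06672993] [  -2.32105879  420.31712663 1223.17219304]
side [[378.90155124   0.         320.00136802]
 [  0.         378.90155124 201.59500443]
 [  0.           0.           1.        ]] 0.01592976365095628 [ 2.23741913 -0.76911727  0.29880108] [-321.85545914  235.19646011 1115.44499324]
wrist [[313.58591869   0.         321.92220515]
 [  0.         313.58591869 198.24823797]
 [  0.           0.           1.        ]] -0.041187418212698355 [-2.43977642 -1.58687111 -0.20916549] [-622.95848513  -32.76114239  391.87017191]
8.0
```

View pics/top0.png

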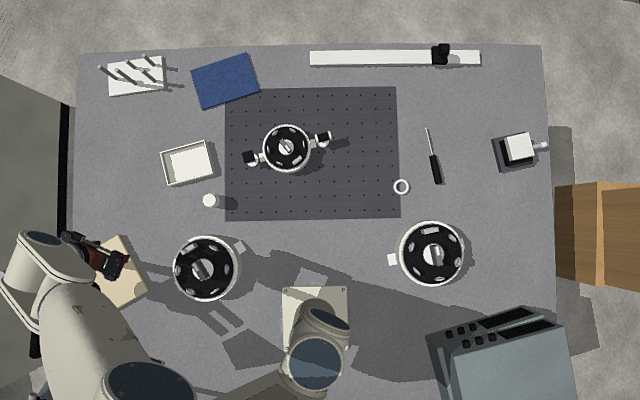

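View pics/side0.png

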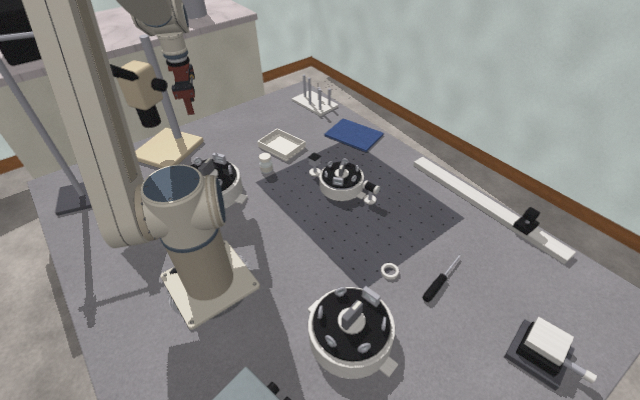

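View pics/wrist0.png

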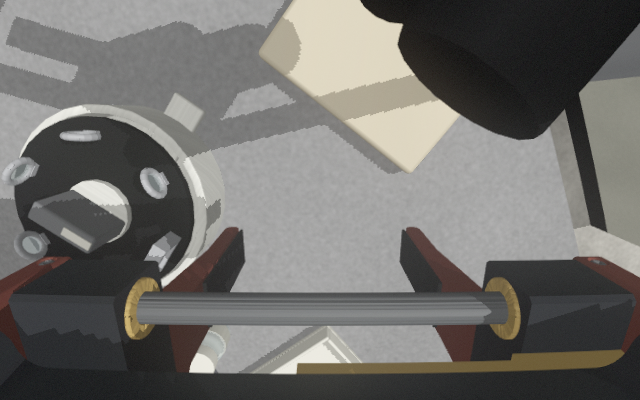

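Three drum-like things in the top view: (206,268), (432,253) and (286,148). The one at (286,148) is the smallest, and it alone has two stands beside it, at about (250,157) and (322,138). I'll confirm this in enlarged crops.

```bash
python3 - <<'E'
import cv2,numpy as np
a=cv2.imread("pics/top0.png")[112:187,232:352]; b=cv2.imread("pics/side0.png")[140:215,295:395]
cv2.imwrite("pics/c1.png",cv2.resize(a,(780,488),interpolation=cv2.INTER_CUBIC))
cv2.imwrite("pics/c2.png",cv2.resize(b,(760,570),interpolation=cv2.INTER_CUBIC))
E
```

```text
(no output)
```

View pics/c1.png

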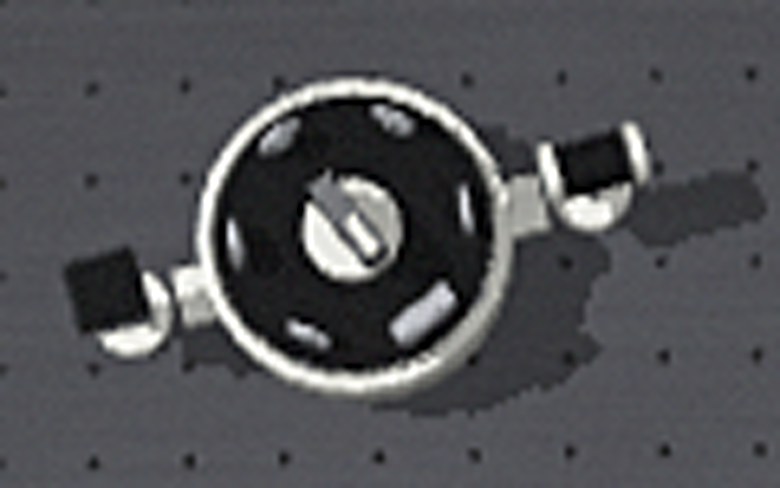

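View pics/c2.png

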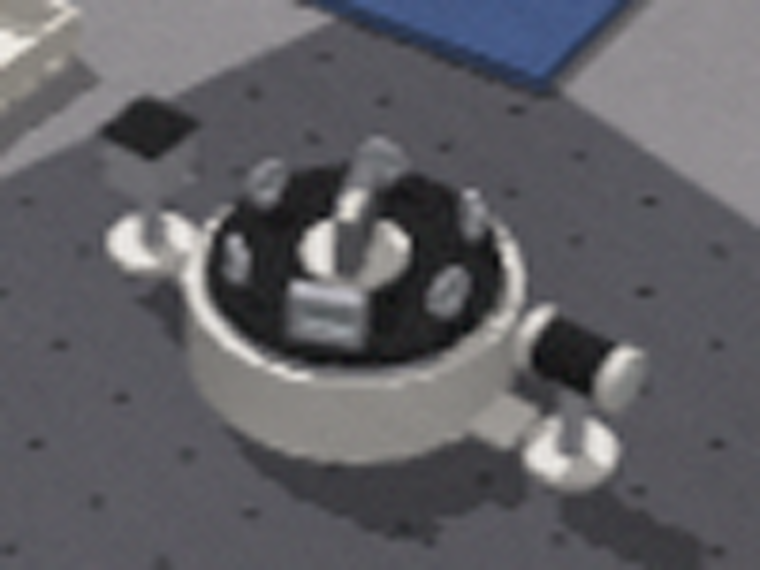

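```bash
cat > h.py <<'E'
import cv2,numpy as np
from workcell import ctrl
def ray(d,uv):
    K=d["intrinsics"];uv=np.atleast_2d(np.float64(uv))
    p=cv2.undistortPoints(uv.reshape(-1,1,2),K,np.array([d["k1"],0,0,0,0.])).reshape(-1,2)
    R=cv2.Rodrigues(np.float64(d["rvec"]))[0];c=-R.T@np.float64(d["tvec"]).ravel()
    v=np.c_[p,np.ones(len(p))]@R
    return c,v
def plane(d,uv,z):
    c,v=ray(d,uv);return c+v*((z-c[2])/v[:,2])[:,None]
def proj(d,P):
    return cv2.projectPoints(np.float64(np.atleast_2d(P)),np.float64(d["rvec"]),np.float64(d["tvec"]),d["intrinsics"],np.array([d["k1"],0,0,0,0.]))[0].reshape(-1,2)
def circ(P):
    A=np.c_[P[:,:2],np.ones(len(P))];b=(P[:,:2]**2).sum(1)
    s=np.linalg.lstsq(A,b,rcond=None)[0];c=s[:2]/2;return c,np.sqrt(s[2]+c@c)
E
python3 - <<'E'
from h import *
d=ctrl.get_image("top");im=d["pixels"];g=im.max(2)
x0,y0=232,112
m=((g<40)*255).astype(np.uint8)
n,l,st,ce=cv2.connectedComponentsWithStats(m)
for i in range(1,n):
    x,y,w,h,a=st[i]
    if a>25 and 232<x<352 and 105<y<190: print(st[i],ce[i])
def comp(uv,z):
    i=l[uv[1],uv[0]]; c=max(cv2.findContours((l==i).astype(np.uint8),cv2.RETR_EXTERNAL,cv2.CHAIN_APPROX_NONE)[0],key=len)
    return cv2.convexHull(c).reshape(-1,2)
H=comp((280,165),60); P=plane(d,H,60); c,r=circ(P); print("disc",c,r,"resid",np.std(np.hypot(*(P[:,:2]-c).T)-r))
# rim outer
for name,uv,z in [("whiteline",(232+362/6.5,112+236/6.5),100),("knob far",(232+325/6.5,112+188/6.5),100),("frame",(232+423/6.5,112+313/6.5),86),("tube",(232+593/6.5,112+162/6.5),72),("foot tube",(232+592/6.5,112+190/6.5),5),("block",(232+105/6.5,112+290/6.5),80)]:
    p=plane(d,uv,z)[0]; v=p[:2]-c; print(name,p.round(1),"rel",v.round(1),np.hypot(*v).round(1),np.arctan2(v[1],v[0]).round(3))
# colour mask of the white bits
crop=g[112:187,232:352]; 
E
```

```text
[ 265  127   43   42 1005] [285.69651741 147.10049751]
[317 132  12  10  81] [322.74074074 136.81481481]
[242 150  13  13 110] [248.1        156.32727273]
disc [477.62245479 -33.63414312] 1368.5052811711662 resid 0.5252913346271733
whiteline [557.5  73.6 100. ] rel [ 79.9 107.2] 133.7 0.93
knob far [581.5  91.2 100. ] rel [103.9 124.9] 162.5 0.877
frame [521.2  45.2  86. ] rel [43.6 78.9] 90.1 1.066
tube [597.5 -40.3  72. ] rel [119.9  -6.7] 120.0 -0.055
foot tube [596.8 -41.2   5. ] rel [119.2  -7.6] 119.4 -0.064
block [537.2 202.7  80. ] rel [ 59.6 236.4] 243.7 1.324
```

```bash
python3 - <<'E'
from h import *
d=ctrl.get_image("top");g=d["pixels"].max(2)
m=((g<40)*255).astype(np.uint8)
n,l,st,ce=cv2.connectedComponentsWithStats(m)
for i in range(1,n):
    if abs(st[i][4]-1005)<30 and 260<st[i][0]<270: k=i
C=cv2.findContours((l==k).astype(np.uint8),cv2.RETR_EXTERNAL,cv2.CHAIN_APPROX_NONE)[0][0]
P=plane(d,cv2.convexHull(C).reshape(-1,2),60); c,r=circ(P); print("disc",c,r,np.std(np.hypot(*(P[:,:2]-c).T)-r))
gm=(g[112:187,232:352]>150).astype(np.uint8)
for name,uv,z in [("whiteline",(232+362/6.5,112+236/6.5),100),("knob far",(232+325/6.5,112+188/6.5),100),("frame",(232+423/6.5,112+313/6.5),86),("boss",(232+353/6.5,112+230/6.5),66),("tube",(322.74,136.81),72),("foot tube",(232+592/6.5,112+190/6.5),5),("blockcap",(248.1,156.3),80)]:
    p=plane(d,np.array(uv)-(0.5 if uv[0]%1 and z not in(72,80) else 0),z)[0]; v=p[:2]-c; print(name,p.round(1),"rel",v.round(1),np.hypot(*v).round(1),np.arctan2(v[1],v[0]).round(3))
# side view cross-check: boss centre, tube centre
s=ctrl.get_image("side")
for q in ([*c,100],[*c,66]): print(proj(s,q),proj(d,q))
E
```

```text
disc [568.35438708  82.16170675] 69.06553127139013 0.3908615820090151
whiteline [559.1  75.1 100. ] rel [-9.2 -7. ] 11.6 -2.49
knob far [581.5  91.2 100. ] rel [13.2  9.1] 16.0 0.603
frame [522.8  46.8  86. ] rel [-45.5 -35.4] 57.6 -2.481
boss [568.6  82.1  66. ] rel [ 0.2 -0.1] 0.2 -0.467
tube [597.9 -38.7  72. ] rel [  29.5 -120.9] 124.4 -1.331
foot tube [598.6 -39.6   5. ] rel [  30.2 -121.7] 125.4 -1.327
blockcap [538.2 202.9  80. ] rel [-30.2 120.7] 124.4 1.816
[[341.91811835 164.86226998]] [[284.9242216  144.97315098]]
[[341.70777039 172.28416694]] [[285.77794015 146.94551673]]
```

```bash
python3 - <<'E'
from h import *
o=ctrl.get_obs();R=cv2.Rodrigues(o["orientation"])[0];print(R.round(3))
j=R[:,2];a=np.arctan2(j[1],j[0]);print("jaw",a)
c=np.array([568.4,82.2]);print("move",c-o["ee_pos"][:2],np.arctan2(c[1],c[0]))
for t in(-.909,2.2326): print("turn",t-a)
E
```

```text
[[ 0.914 -0.     0.406]
 [-0.406 -0.     0.914]
 [-0.    -1.    -0.001]]
jaw 1.1530204240711663
move [ 314.9165591  -488.89020284] 0.14362076626809914
turn -2.062020424071166
turn 1.0795795759288338
```

```bash
python3 -m creep '[{"tx":32,"ty":-49,"rz":-0.1,"fingers":139},{"tx":63,"ty":-98,"rz":-0.22,"fingers":139},{"tx":95,"ty":-147,"rz":-0.36,"fingers":139},{"tx":126,"ty":-196,"rz":-0.5,"fingers":139},{"tx":157,"ty":-245,"rz":-0.65,"fingers":139},{"tx":188,"ty":-294,"rz":-0.8,"fingers":139},{"tx":220,"ty":-343,"rz":-0.95,"fingers":139},{"tx":252,"ty":-392,"rz":-1.1,"fingers":139},{"tx":284,"ty":-440,"rz":-1.25,"fingers":139},{"tx":315,"ty":-489,"rz":-1.4,"fingers":139}]'
python3 -m creep '[{"rz":-0.15,"fingers":139},{"rz":-0.3,"fingers":139},{"rz":-0.45,"fingers":139},{"rz":-0.6,"fingers":139},{"rz":-0.66,"fingers":139},{"rz":-0.66,"fingers":139}]'
python3 - <<'E'
from h import *
o=ctrl.get_obs();j=cv2.Rodrigues(o["orientation"])[0];print(j.round(3),np.arctan2(j[1,2],j[0,2]),o)
for n in("wrist","top"):
    d=ctrl.get_image(n);cv2.imwrite(f"pics/{n}1.png",d["pixels"])
    print(proj(d,[[568.4,82.2,100],[568.4,82.2,66]]))
E
```

```text
[[ 0.914 -0.     0.406]
 [-0.406 -0.     0.914]
 [-0.    -1.    -0.001]] 1.1530204240711663 {'t': 0.3, 'qpos': array([ 1.13401710e+00,  4.23381478e-01,  1.63013860e+00, -6.27352574e-06,
        1.08860169e+00, -1.90004130e-02]), 'qvel': array([ 0.00012052, -0.00194348, -0.00189695, -0.00072028,  0.00197123,
        0.00074493]), 'joint_torque': array([ 1.47327501e-05, -5.44063747e+01, -2.73544657e+01,  6.43770327e-02,
        2.03013205e-02, -4.43554859e-05]), 'ee_pos': array([253.4834409 , 571.09020284, 230.40530628]), 'orientation': array([-1.54636196,  0.32780167, -0.32762132]), 'ft_force': array([-0.29719826,  1.27361039, -1.35914563]), 'moment': array([ 0.04372114, -0.04706989, -0.05340017]), 'width': 87.54054033828801}
[[103.14044896 516.75580456]
 [116.36778133 491.77227754]]
[[284.91191272 144.95917955]
 [285.76597619 146.93193284]]schema error: expected keys tx, ty, tz, rx, ry, rz, fingers
schema error: expected keys tx, ty, tz, rx, ry, rz, fingers
```

All seven keys have to be in every row. Nothing has moved yet.

```bash
python3 -m creep '[{"tx":32,"ty":-49,"tz":0,"rx":0,"ry":0,"rz":-0.1,"fingers":139},{"tx":63,"ty":-98,"tz":0,"rx":0,"ry":0,"rz":-0.22,"fingers":139},{"tx":95,"ty":-147,"tz":0,"rx":0,"ry":0,"rz":-0.36,"fingers":139},{"tx":126,"ty":-196,"tz":0,"rx":0,"ry":0,"rz":-0.5,"fingers":139},{"tx":157,"ty":-245,"tz":0,"rx":0,"ry":0,"rz":-0.65,"fingers":139},{"tx":188,"ty":-294,"tz":0,"rx":0,"ry":0,"rz":-0.8,"fingers":139},{"tx":220,"ty":-343,"tz":0,"rx":0,"ry":0,"rz":-0.95,"fingers":139},{"tx":252,"ty":-392,"tz":0,"rx":0,"ry":0,"rz":-1.1,"fingers":139},{"tx":284,"ty":-440,"tz":0,"rx":0,"ry":0,"rz":-1.25,"fingers":139},{"tx":315,"ty":-489,"tz":0,"rx":0,"ry":0,"rz":-1.4,"fingers":139}]'
python3 -m creep '[{"tx":0,"ty":0,"tz":0,"rx":0,"ry":0,"rz":-0.15,"fingers":139},{"tx":0,"ty":0,"tz":0,"rx":0,"ry":0,"rz":-0.3,"fingers":139},{"tx":0,"ty":0,"tz":0,"rx":0,"ry":0,"rz":-0.45,"fingers":139},{"tx":0,"ty":0,"tz":0,"rx":0,"ry":0,"rz":-0.6,"fingers":139},{"tx":0,"ty":0,"tz":0,"rx":0,"ry":0,"rz":-0.66,"fingers":139},{"tx":0,"ty":0,"tz":0,"rx":0,"ry":0,"rz":-0.66,"fingers":139}]'
python3 - <<'E'
from h import *
o=ctrl.get_obs();j=cv2.Rodrigues(o["orientation"])[0];print(j.round(3),np.arctan2(j[1,2],j[0,2]),o)
for n in("wrist","top"):
    d=ctrl.get_image(n);cv2.imwrite(f"pics/{n}1.png",d["pixels"])
    print(proj(d,[[568.4,82.2,100],[568.4,82.2,66]]))
E
```

```text
t: 1.65
ee_pos: [569.6, 80.5, 230.9]
orientation: [-1.079, 1.392, -1.392]
ft_force: [0.5, 0.9, 0.7]
width: 40.0
t: 2.4
ee_pos: [568.6, 82.2, 230.7]
orientation: [-0.634, 1.838, -1.838]
ft_force: [1.4, 0.1, -0.0]
width: 39.9
[[-0.787 -0.     0.617]
 [-0.617 -0.    -0.787]
 [ 0.    -1.    -0.   ]] -0.9063549206617266 {'t': 2.4, 'qpos': array([ 1.22929064e-01,  3.49484399e-01,  1.74375880e+00, -1.05143673e-05,
        1.04838602e+00,  1.02928923e+00]), 'qvel': array([ 0.00014764, -0.00092168,  0.00078794, -0.00055487,  0.00064885,
       -0.02964802]), 'joint_torque': array([-2.03740649e-02, -4.91810918e+01, -2.66355997e+01,  4.34498303e-02,
       -5.69847913e-02,  3.59549867e-01]), 'ee_pos': array([568.55103337,  82.23335743, 230.68858494]), 'orientation': array([-0.6343105 ,  1.8384311 , -1.83843366]), 'ft_force': array([ 1.38965083,  0.10275612, -0.0252531 ]), 'moment': array([-0.06592316,  0.10368995,  0.04225   ]), 'width': 39.92506653813904}
[[320.87048266 191.2053382 ]
 [320.95183353 183.36088402]]
[[284.91191272 144.95917955]
 [285.76597619 146.93193284]]
```

View pics/wrist1.png

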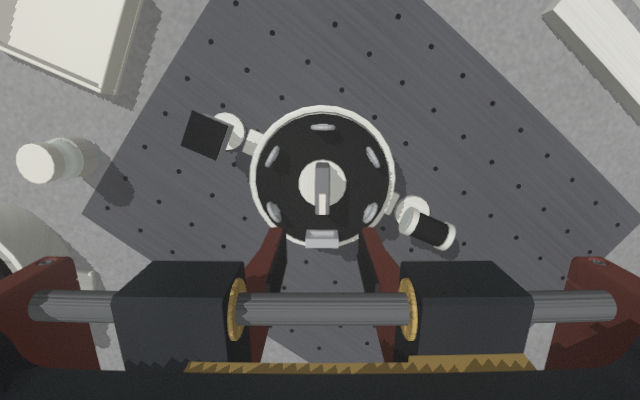

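The wrist view shows the knob bar at about (322,189), upright and midway between the fingers, as projected (321,191). The white line and the square frame (322,239) are on the near side. Next I descend and grip.

```bash
python3 -m creep '[{"tx":0,"ty":0,"tz":-40,"rx":0,"ry":0,"rz":0,"fingers":139},{"tx":0,"ty":0,"tz":-80,"rx":0,"ry":0,"rz":0,"fingers":139},{"tx":0,"ty":0,"tz":-110,"rx":0,"ry":0,"rz":0,"fingers":139},{"tx":0,"ty":0,"tz":-130,"rx":0,"ry":0,"rz":0,"fingers":139},{"tx":0,"ty":0,"tz":-141,"rx":0,"ry":0,"rz":0,"fingers":139},{"tx":0,"ty":0,"tz":-147,"rx":0,"ry":0,"rz":0,"fingers":139},{"tx":0,"ty":0,"tz":-147,"rx":0,"ry":0,"rz":0,"fingers":139},{"tx":0,"ty":0,"tz":-147,"rx":0,"ry":0,"rz":0,"fingers":139}]'
python3 -m creep '[{"tx":0,"ty":0,"tz":0,"rx":0,"ry":0,"rz":0,"fingers":190},{"tx":0,"ty":0,"tz":0,"rx":0,"ry":0,"rz":0,"fingers":225},{"tx":0,"ty":0,"tz":0,"rx":0,"ry":0,"rz":0,"fingers":225},{"tx":0,"ty":0,"tz":0,"rx":0,"ry":0,"rz":0,"fingers":225},{"tx":0,"ty":0,"tz":0,"rx":0,"ry":0,"rz":0,"fingers":225}]'
```

```text
t: 3.5
ee_pos: [569.1, 82.3, 84.4]
orientation: [-0.632, 1.838, -1.839]
ft_force: [-1.0, -0.7, -0.3]
width: 39.9
t: 4.12
ee_pos: [568.7, 82.3, 83.8]
orientation: [-0.634, 1.839, -1.839]
ft_force: [-0.9, -0.1, 3.3]
width: 14.1
```

```bash
python3 -m creep '[{"tx":0,"ty":0,"tz":0,"rx":0,"ry":0,"rz":0.05,"fingers":225},{"tx":0,"ty":0,"tz":0,"rx":0,"ry":0,"rz":0.15,"fingers":225},{"tx":0,"ty":0,"tz":0,"rx":0,"ry":0,"rz":0.25,"fingers":225},{"tx":0,"ty":0,"tz":0,"rx":0,"ry":0,"rz":0.35,"fingers":225},{"tx":0,"ty":0,"tz":0,"rx":0,"ry":0,"rz":0.45,"fingers":225},{"tx":0,"ty":0,"tz":0,"rx":0,"ry":0,"rz":0.55,"fingers":225},{"tx":0,"ty":0,"tz":0,"rx":0,"ry":0,"rz":0.65,"fingers":225},{"tx":0,"ty":0,"tz":0,"rx":0,"ry":0,"rz":0.75,"fingers":225},{"tx":0,"ty":0,"tz":0,"rx":0,"ry":0,"rz":0.83,"fingers":225},{"tx":0,"ty":0,"tz":0,"rx":0,"ry":0,"rz":0.83,"fingers":225}]'
python3 - <<'E'
from h import *
o=ctrl.get_obs();j=cv2.Rodrigues(o["orientation"])[0];print("knob",np.arctan2(j[1,2],j[0,2])-np.pi/2,o["moment"],o["ft_force"],o["width"])
for n in("top","side"):
    d=ctrl.get_image(n);cv2.imwrite(f"pics/{n}2.png",d["pixels"])
a=cv2.imread("pics/side2.png")[120:215,285:405]
cv2.imwrite("pics/c3.png",cv2.resize(a,(720,570),interpolation=cv2.INTER_CUBIC))
E
```

```text
t: 5.38
ee_pos: [569.0, 82.1, 83.8]
orientation: [-1.171, 1.265, -1.267]
ft_force: [1.6, -0.8, 1.3]
width: 13.7
knob -1.6484319000810705 [-0.31442466 -0.2053689   0.04401478] [ 1.59242652 -0.80107241  1.32861788] 13.715896983541393
```

View pics/c3.png

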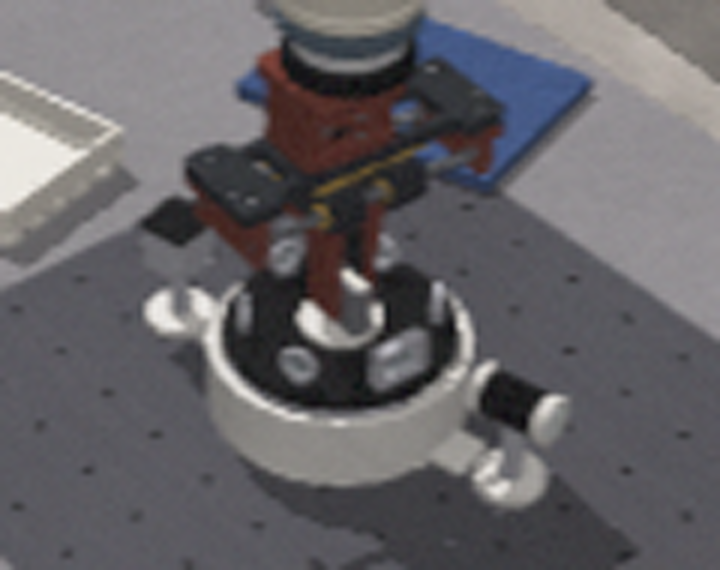

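The side crop (c3) shows the square frame at about (400,358), now short of the tube at (515,400), so the carousel has turned with the grip. Next a gentle press to feel for the plate.

```bash
python3 -m creep '[{"tx":0,"ty":0,"tz":-0.4,"rx":0,"ry":0,"rz":0,"fingers":225},{"tx":0,"ty":0,"tz":-0.8,"rx":0,"ry":0,"rz":0,"fingers":225},{"tx":0,"ty":0,"tz":-1.2,"rx":0,"ry":0,"rz":0,"fingers":225},{"tx":0,"ty":0,"tz":-1.5,"rx":0,"ry":0,"rz":0,"fingers":225},{"tx":0,"ty":0,"tz":-1.5,"rx":0,"ry":0,"rz":0,"fingers":225}]'
python3 -m creep '[{"tx":0,"ty":0,"tz":-0.3,"rx":0,"ry":0,"rz":0,"fingers":225},{"tx":0,"ty":0,"tz":-0.3,"rx":0,"ry":0,"rz":0,"fingers":225}]'
python3 -m creep '[{"tx":0,"ty":0,"tz":-0.3,"rx":0,"ry":0,"rz":0,"fingers":225},{"tx":0,"ty":0,"tz":-0.3,"rx":0,"ry":0,"rz":0,"fingers":225}]'
```

```text
t: 6.1
ee_pos: [568.9, 82.2, 82.3]
orientation: [-1.171, 1.265, -1.266]
ft_force: [3.0, -3.9, 3.3]
width: 13.6
t: 6.35
ee_pos: [569.0, 82.2, 82.0]
orientation: [-1.171, 1.265, -1.266]
ft_force: [2.7, -4.0, 3.4]
width: 13.9
t: 6.6
ee_pos: [568.9, 82.2, 81.7]
orientation: [-1.171, 1.265, -1.266]
ft_force: [4.2, -2.8, 2.5]
width: 13.9
```

```bash
python3 -m creep '[{"tx":0,"ty":0,"tz":-0.3,"rx":0,"ry":0,"rz":0,"fingers":225},{"tx":0,"ty":0,"tz":-0.3,"rx":0,"ry":0,"rz":0,"fingers":225}]'
python3 -m creep '[{"tx":0,"ty":0,"tz":-0.2,"rx":0,"ry":0,"rz":0,"fingers":225},{"tx":0,"ty":0,"tz":-0.2,"rx":0,"ry":0,"rz":0,"fingers":225}]'
```

```text
t: 6.85
ee_pos: [569.0, 82.2, 81.5]
orientation: [-1.171, 1.265, -1.266]
ft_force: [4.1, -3.1, 4.2]
width: 14.1
t: 7.1
ee_pos: [569.0, 82.3, 81.3]
orientation: [-1.171, 1.265, -1.266]
ft_force: [4.6, -2.9, 4.8]
width: 13.6
```

```bash
python3 -m creep '[{"tx":0,"ty":0,"tz":-0.3,"rx":0,"ry":0,"rz":0,"fingers":225},{"tx":0,"ty":0,"tz":-0.3,"rx":0,"ry":0,"rz":0,"fingers":225}]'
python3 -m creep '[{"tx":0,"ty":0,"tz":-0.3,"rx":0,"ry":0,"rz":0,"fingers":225},{"tx":0,"ty":0,"tz":-0.3,"rx":0,"ry":0,"rz":0,"fingers":225}]'
```

```text
t: 7.35
ee_pos: [569.0, 82.3, 81.2]
orientation: [-1.171, 1.265, -1.266]
ft_force: [3.9, -4.2, 5.9]
width: 13.5
t: 7.6
ee_pos: [569.0, 82.3, 81.0]
orientation: [-1.171, 1.265, -1.266]
ft_force: [3.8, -2.5, 8.2]
width: 13.8
```

```bash
python3 -m creep '[{"tx":0,"ty":0,"tz":0,"rx":0,"ry":0,"rz":0.03,"fingers":225},{"tx":0,"ty":0,"tz":0,"rx":0,"ry":0,"rz":0.03,"fingers":225}]'
python3 -m creep '[{"tx":0,"ty":0,"tz":0,"rx":0,"ry":0,"rz":0.03,"fingers":225},{"tx":0,"ty":0,"tz":0,"rx":0,"ry":0,"rz":0.03,"fingers":225}]'
python3 -m creep '[{"tx":0,"ty":0,"tz":0,"rx":0,"ry":0,"rz":0.03,"fingers":225},{"tx":0,"ty":0,"tz":0,"rx":0,"ry":0,"rz":0.03,"fingers":225}]'
```

```text
t: 7.85
ee_pos: [569.0, 82.3, 81.0]
orientation: [-1.186, 1.243, -1.244]
ft_force: [3.1, -3.3, 7.9]
width: 14.0
t: 8.1
ee_pos: [569.1, 82.3, 81.0]
orientation: [-1.2, 1.221, -1.222]
ft_force: [3.3, -2.9, 7.9]
width: 13.9
t: 8.35
ee_pos: [569.1, 82.3, 81.0]
orientation: [-1.215, 1.198, -1.2]
ft_force: [3.3, -3.3, 7.4]
width: 13.7
```

```bash
python3 -m creep '[{"tx":0,"ty":0,"tz":0,"rx":0,"ry":0,"rz":0.03,"fingers":225},{"tx":0,"ty":0,"tz":0,"rx":0,"ry":0,"rz":0.03,"fingers":225}]'
python3 -m creep '[{"tx":0,"ty":0,"tz":0,"rx":0,"ry":0,"rz":0.03,"fingers":225},{"tx":0,"ty":0,"tz":0,"rx":0,"ry":0,"rz":0.03,"fingers":225}]'
```

```text
t: 8.6
ee_pos: [569.1, 82.3, 81.0]
orientation: [-1.229, 1.176, -1.178]
ft_force: [3.5, -3.5, 7.4]
width: 13.9
t: 8.85
ee_pos: [569.1, 82.3, 81.0]
orientation: [-1.242, 1.154, -1.155]
ft_force: [3.3, -3.5, 7.1]
width: 14.0
```

```bash
python3 -c "
from h import *
o=ctrl.get_obs();j=cv2.Rodrigues(o['orientation'])[0];print('knob',np.arctan2(j[1,2],j[0,2])-np.pi/2,o['moment'],o['ft_force'],o['ee_pos'])"
```

```text
knob -1.4973460027277274 [-0.87836366 -0.59684834  0.11556977] [ 3.29625447 -3.45910063  7.05246217] [569.10262924  82.28179752  81.02266127]
```

```bash
python3 -m creep '[{"tx":0,"ty":0,"tz":0,"rx":0,"ry":0,"rz":0.03,"fingers":225},{"tx":0,"ty":0,"tz":0,"rx":0,"ry":0,"rz":0.03,"fingers":225}]'
```

```text
t: 9.1
ee_pos: [569.1, 82.3, 81.0]
orientation: [-1.256, 1.132, -1.133]
ft_force: [2.9, -2.9, 6.9]
width: 13.8
```

```bash
python3 -m creep '[{"tx":0,"ty":0,"tz":0,"rx":0,"ry":0,"rz":0.03,"fingers":225},{"tx":0,"ty":0,"tz":0,"rx":0,"ry":0,"rz":0.03,"fingers":225}]'
```

```text
t: 9.35
ee_pos: [569.1, 82.3, 81.0]
orientation: [-1.268, 1.109, -1.111]
ft_force: [3.8, -3.3, 6.5]
width: 13.8
```

```bash
python3 -m creep '[{"tx":0,"ty":0,"tz":0,"rx":0,"ry":0,"rz":0.03,"fingers":225},{"tx":0,"ty":0,"tz":0,"rx":0,"ry":0,"rz":0.03,"fingers":225}]'
```

```text
t: 9.6
ee_pos: [569.1, 82.3, 81.0]
orientation: [-1.281, 1.087, -1.089]
ft_force: [3.6, -2.8, 6.9]
width: 13.6
```

The near side shows no slot (swept -1.65 to -1.40 with steady contact force). I carry on past the tube bearing.

```bash
python3 -m creep '[{"tx":0,"ty":0,"tz":0,"rx":0,"ry":0,"rz":0.04,"fingers":225},{"tx":0,"ty":0,"tz":0,"rx":0,"ry":0,"rz":0.08,"fingers":225},{"tx":0,"ty":0,"tz":0,"rx":0,"ry":0,"rz":0.12,"fingers":225},{"tx":0,"ty":0,"tz":-0.1,"rx":0,"ry":0,"rz":0.12,"fingers":225}]'
```

```text
t: 10.1
ee_pos: [569.2, 82.2, 80.7]
orientation: [-1.329, 0.997, -0.998]
ft_force: [3.8, -2.9, 4.7]
width: 13.8
```

```bash
python3 -m creep '[{"tx":0,"ty":0,"tz":0,"rx":0,"ry":0,"rz":0.03,"fingers":225},{"tx":0,"ty":0,"tz":0,"rx":0,"ry":0,"rz":0.03,"fingers":225}]'
```

```text
t: 10.35
ee_pos: [569.1, 82.2, 80.5]
orientation: [-1.341, 0.974, -0.976]
ft_force: [4.5, -3.9, 3.0]
width: 13.7
```

```bash
python3 -m creep '[{"tx":0,"ty":0,"tz":0,"rx":0,"ry":0,"rz":0.03,"fingers":225},{"tx":0,"ty":0,"tz":0,"rx":0,"ry":0,"rz":0.03,"fingers":225}]'
```

```text
t: 10.6
ee_pos: [569.1, 82.2, 80.5]
orientation: [-1.351, 0.952, -0.953]
ft_force: [4.9, -3.7, 2.5]
width: 13.7
```

```bash
python3 -m creep '[{"tx":0,"ty":0,"tz":0,"rx":0,"ry":0,"rz":0.03,"fingers":225},{"tx":0,"ty":0,"tz":0,"rx":0,"ry":0,"rz":0.03,"fingers":225}]'
```

```text
t: 10.85
ee_pos: [569.1, 82.2, 80.5]
orientation: [-1.362, 0.929, -0.931]
ft_force: [5.1, -3.7, 3.4]
width: 13.7
```

```bash
python3 -c "
from h import *
o=ctrl.get_obs();j=cv2.Rodrigues(o['orientation'])[0];print('knob',np.arctan2(j[1,2],j[0,2])-np.pi/2,o['moment'],o['ft_force'],o['ee_pos'])"
python3 -m creep '[{"tx":0,"ty":0,"tz":-0.3,"rx":0,"ry":0,"rz":0,"fingers":225},{"tx":0,"ty":0,"tz":-0.3,"rx":0,"ry":0,"rz":0,"fingers":225}]'
python3 -c "
from h import *
o=ctrl.get_obs();j=cv2.Rodrigues(o['orientation'])[0];print('knob',np.arctan2(j[1,2],j[0,2])-np.pi/2,o['moment'],o['ft_force'],o['ee_pos'])"
```

```text
knob -1.197465045451936 [-0.74829676 -0.91553791  0.02807794] [ 5.11798938 -3.74781494  3.38096313] [569.14033886  82.24511076  80.4995346 ]
t: 11.1
ee_pos: [569.2, 82.3, 80.2]
orientation: [-1.362, 0.929, -0.931]
ft_force: [4.6, -3.1, 2.7]
width: 13.7
knob -1.1976925243017444 [-0.73064718 -0.94893903  0.03266159] [ 4.61987193 -3.10749555  2.74482468] [569.1877231   82.25469265  80.19926631]
```

Force dropped to the plunge friction (~3 N) and the tool sinks freely, which suggests the slot. I press on gently.

```bash
python3 -m creep '[{"tx":0,"ty":0,"tz":-0.4,"rx":0,"ry":0,"rz":0,"fingers":225},{"tx":0,"ty":0,"tz":-0.8,"rx":0,"ry":0,"rz":0,"fingers":225},{"tx":0,"ty":0,"tz":-0.8,"rx":0,"ry":0,"rz":0,"fingers":225}]'
```

```text
t: 11.48
ee_pos: [569.2, 82.2, 79.4]
orientation: [-1.362, 0.929, -0.931]
ft_force: [4.9, -3.7, 3.2]
width: 13.7
```

```bash
python3 -c "
from h import *
o=ctrl.get_obs();j=cv2.Rodrigues(o['orientation'])[0];print('knob',np.arctan2(j[1,2],j[0,2])-np.pi/2,o['moment'],o['ft_force'],o['ee_pos'])"
```

```text
knob -1.197724865817337 [-0.77654242 -0.96848645  0.02985476] [ 4.89132667 -3.68915416  3.15149469] [569.16461573  82.23544649  79.36937174]
```

```bash
python3 -m creep '[{"tx":0,"ty":0,"tz":-0.4,"rx":0,"ry":0,"rz":0,"fingers":225},{"tx":0,"ty":0,"tz":-0.8,"rx":0,"ry":0,"rz":0,"fingers":225},{"tx":0,"ty":0,"tz":-1.2,"rx":0,"ry":0,"rz":0,"fingers":225},{"tx":0,"ty":0,"tz":-1.2,"rx":0,"ry":0,"rz":0,"fingers":225}]'
```

```text
t: 11.98
ee_pos: [569.2, 82.2, 78.2]
orientation: [-1.362, 0.929, -0.931]
ft_force: [4.3, -3.6, 2.7]
width: 14.1
```

```bash
python3 -m creep '[{"tx":0,"ty":0,"tz":-0.4,"rx":0,"ry":0,"rz":0,"fingers":225},{"tx":0,"ty":0,"tz":-0.8,"rx":0,"ry":0,"rz":0,"fingers":225},{"tx":0,"ty":0,"tz":-1.2,"rx":0,"ry":0,"rz":0,"fingers":225},{"tx":0,"ty":0,"tz":-1.2,"rx":0,"ry":0,"rz":0,"fingers":225}]'
```

```text
t: 12.48
ee_pos: [569.2, 82.3, 77.0]
orientation: [-1.362, 0.929, -0.931]
ft_force: [4.2, -4.0, 2.4]
width: 14.0
```

```bash
python3 -m creep '[{"tx":0,"ty":0,"tz":-0.4,"rx":0,"ry":0,"rz":0,"fingers":225},{"tx":0,"ty":0,"tz":-0.8,"rx":0,"ry":0,"rz":0,"fingers":225},{"tx":0,"ty":0,"tz":-1.2,"rx":0,"ry":0,"rz":0,"fingers":225},{"tx":0,"ty":0,"tz":-1.2,"rx":0,"ry":0,"rz":0,"fingers":225}]'
```

```text
t: 12.98
ee_pos: [569.2, 82.2, 75.8]
orientation: [-1.362, 0.929, -0.931]
ft_force: [6.6, -2.8, 2.3]
width: 13.5
```

```bash
python3 -m creep '[{"tx":0,"ty":0,"tz":-0.4,"rx":0,"ry":0,"rz":0,"fingers":225},{"tx":0,"ty":0,"tz":-0.8,"rx":0,"ry":0,"rz":0,"fingers":225},{"tx":0,"ty":0,"tz":-1.2,"rx":0,"ry":0,"rz":0,"fingers":225},{"tx":0,"ty":0,"tz":-1.2,"rx":0,"ry":0,"rz":0,"fingers":225}]'
```

```text
t: 13.48
ee_pos: [569.2, 82.2, 74.6]
orientation: [-1.362, 0.929, -0.931]
ft_force: [4.5, -3.3, 3.1]
width: 14.0
```

```bash
python3 -m creep '[{"tx":0,"ty":0,"tz":-0.3,"rx":0,"ry":0,"rz":0,"fingers":225},{"tx":0,"ty":0,"tz":-0.6,"rx":0,"ry":0,"rz":0,"fingers":225},{"tx":0,"ty":0,"tz":-0.6,"rx":0,"ry":0,"rz":0,"fingers":225}]'
```

```text
t: 13.85
ee_pos: [569.1, 82.3, 74.0]
orientation: [-1.362, 0.929, -0.931]
ft_force: [5.5, -3.3, 2.8]
width: 13.5
```

```bash
python3 -m creep '[{"tx":0,"ty":0,"tz":-0.3,"rx":0,"ry":0,"rz":0,"fingers":225},{"tx":0,"ty":0,"tz":-0.6,"rx":0,"ry":0,"rz":0,"fingers":225},{"tx":0,"ty":0,"tz":-0.6,"rx":0,"ry":0,"rz":0,"fingers":225}]'
```

```text
t: 14.22
ee_pos: [569.2, 82.3, 73.8]
orientation: [-1.362, 0.929, -0.931]
ft_force: [4.3, -4.5, 6.4]
width: 13.9
```

A firm stop came at 10.0 mm of travel (TCP z 83.8 to 73.8). I check it in a picture, then let go.

```bash
python3 -m creep '[{"tx":0,"ty":0,"tz":0,"rx":0,"ry":0,"rz":0,"fingers":200},{"tx":0,"ty":0,"tz":0,"rx":0,"ry":0,"rz":0,"fingers":160},{"tx":0,"ty":0,"tz":0,"rx":0,"ry":0,"rz":0,"fingers":139},{"tx":0,"ty":0,"tz":0,"rx":0,"ry":0,"rz":0,"fingers":139},{"tx":0,"ty":0,"tz":0,"rx":0,"ry":0,"rz":0,"fingers":139}]'
```

```text
t: 14.85
ee_pos: [568.4, 82.3, 73.2]
orientation: [-1.363, 0.93, -0.93]
ft_force: [0.3, 0.7, -0.0]
width: 39.9
```

```bash
python3 -m creep '[{"tx":0,"ty":0,"tz":5,"rx":0,"ry":0,"rz":0,"fingers":139},{"tx":0,"ty":0,"tz":20,"rx":0,"ry":0,"rz":0,"fingers":139},{"tx":0,"ty":0,"tz":50,"rx":0,"ry":0,"rz":0,"fingers":139},{"tx":0,"ty":0,"tz":100,"rx":0,"ry":0,"rz":0,"fingers":139},{"tx":0,"ty":0,"tz":150,"rx":0,"ry":0,"rz":0,"fingers":139},{"tx":-50,"ty":0,"tz":190,"rx":0,"ry":0,"rz":0,"fingers":139},{"tx":-100,"ty":0,"tz":200,"rx":0,"ry":0,"rz":0,"fingers":139},{"tx":-100,"ty":0,"tz":200,"rx":0,"ry":0,"rz":0,"fingers":139},{"tx":-100,"ty":0,"tz":200,"rx":0,"ry":0,"rz":0,"fingers":139}]'
python3 - <<'E'
from h import *
for n,(x,y,w,h) in {"top":(232,112,120,75),"side":(295,140,100,75)}.items():
    d=ctrl.get_image(n);a=d["pixels"];cv2.imwrite(f"pics/{n}3f.png",a)
    cv2.imwrite(f"pics/{n}3.png",cv2.resize(a[y:y+h,x:x+w],None,fx=6.5,fy=6.5,interpolation=cv2.INTER_CUBIC))
E
```

```text
t: 15.98
ee_pos: [469.4, 82.3, 274.3]
orientation: [-1.361, 0.928, -0.931]
ft_force: [0.3, 0.1, -0.1]
width: 39.8
```

View pics/side3.png

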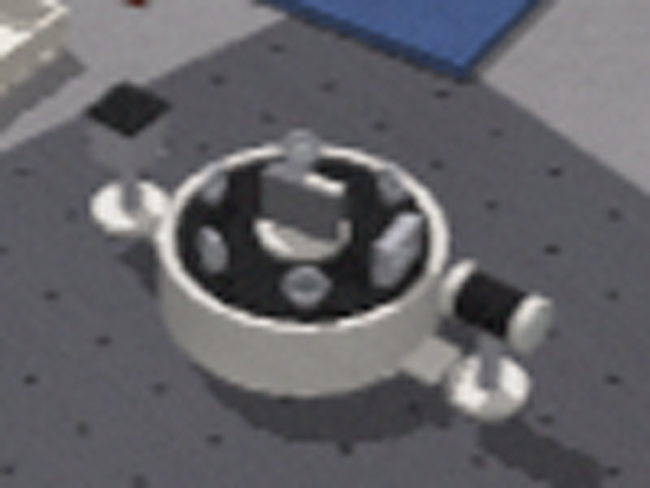

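View pics/top3.png

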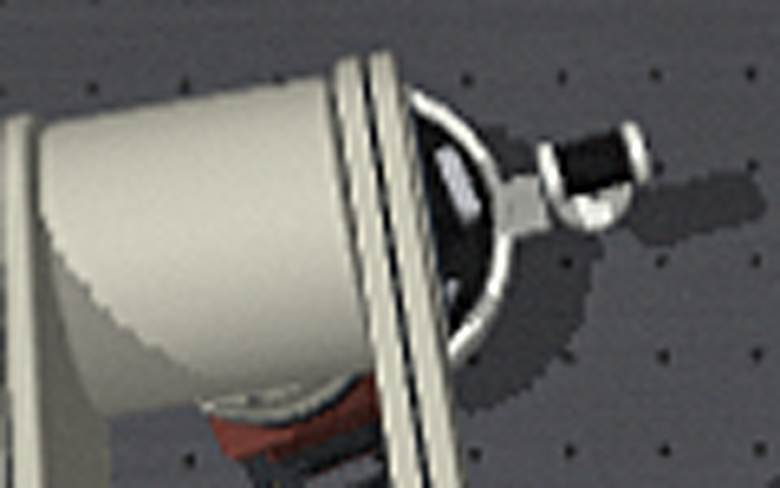

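```bash
python3 - <<'E'
from h import *
d=ctrl.get_image("top")
p=plane(d,(232+458/6.5-.5,112+185/6.5-.5),76)[0][:2]; v=p-[568.4,82.2]
print(p,np.hypot(*v),np.arctan2(v[1],v[0]),"to tube",np.hypot(*(p-[598.2,-39.2])))
s=ctrl.get_image("side")
f=np.array([568.4+58*np.cos(-1.198),82.2+58*np.sin(-1.198)])
for z in(63,73): print(z,(proj(s,[*f,z])-[295,140]+.5)*6.5)   # home: frame centre 63; not home: 73
print(ctrl.get_obs()["ft_force"])
ctrl.close_job()
E
```

```text
[588.14038324  28.75091263] 56.9779577682944 -1.2170053344204788 to tube 68.69150177587595
63 [[400.47740673 251.57793064]]
73 [[401.37354974 237.55907463]]
[-0.13734808 -0.49983176  0.24363817]
the job is handed in; nothing more can be done
```

The carousel is turned to the lens tube, pressed home and released, and the job is handed in. No verdict came back, so what follows rests on my own readings.

- **Turn:** I gripped the knob of the smallest drum and turned it counter-clockwise, the shorter way, by about 1.28 rad (73°).
- **Finding the slot:** I felt along with at most about 8 N of press. There was only metal before the tube. About 0.13 rad past it the press force fell to the plunge's own 3 N and the carousel sank freely.
- **Pressing home:** It reached a firm stop after 10.0 mm of tool travel, at 6.4 N. I then opened the fingers and moved clear at about 16 s.

**Last checks**
- The top view puts the frame 68.7 mm from the tube's foot, against a limit of 80 mm, and 57 mm from the axis, against a nominal 58 mm.
- The frame's angle from the top view was -1.22 rad and from the tool -1.20 rad, which agree within the picture's accuracy.
- In the side view the frame sits at row 248 of the crop; home would be 252 and not home 238. The disc looks flush with the rim.
- The wrist force was about 0.5 N, so the arm was touching nothing.

Two gaps: I did not re-measure the bystanders at the end, though the arm never came near them. The arm also covered much of the drum in the last top view. My first two move commands were refused for missing keys, and nothing moved on those.

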